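# Nest the two hoop holders in their tray

## Robot

A 6-joint arm with a two-finger parallel gripper is mounted at the origin on the work surface. World frame = base frame: x ahead of the robot, y to its left, z up, the work surface at z = 0. Lengths are in m, angles in rad, forces in N, time in s.
With the tool pointing down it reaches from about 0.275 to 0.75 m from the base axis. Payload 10.2 kg.
Tool frame: the origin (TCP) lies at the very end of the fingers, on their centre line; the grasp point (between the pads) lies 19 mm behind it; z points along the fingers, y is the direction in which the jaws open and shut (so a half turn about z gives the same grasp; the last joint's range is limited). The gripper opens to 88 mm and grips with 3 to 60 N. Pads are 18 mm wide; open, the fingers measure 123 mm over their backs; the gripper's body (75 mm by 187 mm) begins 45 mm behind the grasp point.
Start: joints at [0.893, 0.313, 1.498, -0, 1.331, -0.223], TCP at [0.231, 0.472, 0.239] pointing down, gripper open.
Joint ranges: [-2.94, 2.94], [-0.97, 2.17], [0.19, 2.56], [-1.23, 4.37], [0.02, 3.11], [-2.88, 2.88]. Speed limits (rad/s): [2.39, 2.39, 3.01, 3.14, 3.14, 3.14].

## Interface

Orientations are given as [roll, pitch, yaw] about the fixed x, y, z axes, in that order (R = Rz(yaw) Ry(pitch) Rx(roll)).
In Python, from plant import arm gives the robot as it stands.
- The arm moves only by the tool arm_command, never from a script. Its argument "increments" is a list of rows, each a list of 4 numbers: the shift along the tool's x, y, z in m, then the turn about the tool's z in degrees. A call has 1 to 10 rows; each row shifts and turns the commanded pose from where the row before left it, along the tool's axes as they then stand; what a row does not reach is not made up. A row lasts 1/8 s, in which the tool goes at most 62.5 mm and 10.7 degrees, less where a joint would pass 70% of its speed; a pose out of reach is approached as far as the arm can. A call with a gripper value outside its range is refused whole. "jaw" is the finger opening in m, from 0 to 0.0881, set as the call begins (left out, the last holds). The fingers move at their own pace and stop on an object; the grip force is fixed at half the most. Time passes only in rows, so rows that do not move let the fingers close. It gives the time, the measured TCP pose, the force and the opening at its end, in the units of the state.
- arm.sense(): the state, without advancing time (a new reading comes with each control period).
- arm.camera(name): name is "scene" or "top"; returns a dict with "image" (480x640x3 uint8, red, green, blue), "z_map" (480x640 float32, m along the optical axis (not along the pixel's ray), 0 where there is no reading), "fov_y" (degrees; the focal length in pixels is half the picture's height over the tangent of half this angle, whatever the lens; pixels are square), "cx", "cy" (the principal point, pixels), "k1" (the pictures are not rectified: a ray, as slopes to the right and down, at radius r is drawn at 1 + k1 r^2 times it, then the intrinsics apply), "R" (3x3) and "t" (3): a world point X has camera coordinates R X + t. Camera axes: x right, y down, z forward; pixel columns grow to the right and rows downward; lengths in m; the calibration is good to about 2 mm. A picture is of the moment at which its call begins.
- arm.close_job(): hands the job in, once; it reports no verdict.
The state is a dict: "clock": time; "joint_positions": joint angles; "dq": joint speeds; "joint_efforts": joint torques, N m; "ee_pos": TCP position; "eef_rot": TCP orientation; "wrist_force": force on the tool from outside, world axes, zero at the start; "torque": the same for the moment, N m; "gripper_width": opening from 0.0 (shut) to 1.0 (fully open).
Only numpy, scipy, OpenCV 4.12 (cv2) and the standard library are available. Lean on these libraries where they do the work, as an engineer would, in place of code of your own. Each camera call takes 0.05 s, during which the arm holds its last target.

## Task

Put the embroidery machine's two flat grey hoop holders away in the open-fronted tray that is fixed to the table: the elbow-shaped one right to the back with its leg along the left wall and its cut-off corner around the block, the smaller one in front of it beside the leg with its tab in the elbow's notch. Both must lie flat on the table and fully home, so that they close up to the back wall and to each other and end level with the tray's mouth. Sliding them along the table is easiest; do not push away or knock over the two thread cones.

Things in the scene. Friction and masses are not known exactly. Their poses are not given: they have to be found in the camera images.
- tray: Three-sided aluminium tray fixed to the table, without a solid floor: things slide in on the table top. Origin: middle of its open mouth, at table height; x points in to the back wall, y left, z up. Inside 164 mm wide (y -82 to 82), 120 mm deep (x 0 to 120); walls 16 mm high, 10 mm thick, flaring outwards for 28 mm ahead of the mouth. The mouth faces roughly to the robot.
- tray_block (a point): Centre of the fixed block, 16 mm high, that fills the tray's far right corner: x 104 to 120, y -82 to -52 mm in the tray's frame. Axes as the tray's.
- elbow: Large loose hoop holder: flat grey L-shaped plate, 14 mm thick, about 0.24 kg. Origin on its underside below its window. mm from there (x = inwards when stowed, y left): crossbar x -30 to 30, y -94 to 66; leg y 26 to 66 back to x -90; notch in the near edge y -82 to -46, x -30 to -11; far right corner cut off (x over 11, y under -63). Corners rounded.
- elbow_window (a point): Centre of the elbow holder's through-window (34 mm along x, 70 mm along y), half-way up, 7 mm over the table when flat; near its centre of mass. Same axes as the holder. Bars 13 mm wide lie ahead of and behind the window. Stowed: axes parallel to the tray's, this point at x = 90, y = 14 mm in the tray's frame, about 2 mm play to each side.
- elbow_foot (a point): Middle of the free end of the elbow holder's leg, half-way up, same axes; 90 mm behind (-x) and 46 mm left (+y) of the window's centre. Stowed: x = 0, y = 60 mm in the tray's frame.
- tabbed: Small loose hoop holder: flat grey plate, 14 mm thick, about 0.16 kg, with one tab. Origin on its underside below its window. mm from there (x = inwards when stowed, y left): plate x -30 to 30, y -59 to 59; tab x 30 to 46, y -43 to -15, so right of the middle. Corners rounded.
- tabbed_window (a point): Centre of the small holder's through-window (34 mm along x, 70 mm along y), half-way up, 7 mm over the table when flat; near its centre of mass. Same axes as the holder. Bars 13 mm wide lie ahead of and behind the window. Stowed: axes parallel to the tray's, this point at x = 30, y = -21 mm in the tray's frame, far edge against the elbow's crossbar, about 2 mm play to each side.
- tabbed_tip (a point): Middle of the tab's end face, half-way up, same axes; 46 mm ahead (+x) and 29 mm right (-y) of the window's centre. Stowed: x = 76, y = -50 mm in the tray's frame.
- cone_a: Bystander: standing blue thread cone, 54 mm wide, 80 mm tall; origin under its centre. Leave alone.
- cone_b: Bystander: standing white thread cone, 54 mm wide, 80 mm tall; origin under its centre. Leave alone.

How it is judged:
At the end, for the whole second after the job is handed in: Both holders lie flat and at rest in the tray: the elbow's window centre and leg end within 5 mm (in-out) and 6 mm (sideways) of their stowed places, the small holder's window centre and tab end within 6 mm of theirs each way; tilt under 0.06 rad, raised less than 3 mm (x of elbow_window in the frame of tray between 0.085 and 0.095 m and y of elbow_window in the frame of tray between 0.008 and 0.02 m and x of elbow_foot in the frame of tray between -0.005 and 0.005 m and y of elbow_foot in the frame of tray between 0.054 and 0.066 m and x of tabbed_window in the frame of tray between 0.024 and 0.036 m and y of tabbed_window in the frame of tray between -0.027 and -0.015 m and x of tabbed_tip in the frame of tray between 0.07 and 0.082 m and y of tabbed_tip in the frame of tray between -0.056 and -0.044 m and angle between each of elbow_window, tabbed_window's own z axis and vertical below 0.06 rad and height (world z) of each of elbow_window, tabbed_window below 0.01 m and linear speed of each of elbow, tabbed below 0.01 m/s); the robot touches nothing.
It fails at once if a thread cone is shoved more than 30 mm or knocked over (distance of any of cone_a, cone_b from where it was at the start of the episode above 0.03 m or angle between any of cone_a, cone_b's own z axis and vertical above 0.5 rad).
It also fails if it takes over 72 s, if anything falls off the work surface, if the arm or the gripper's body presses on something with over 40 N, if the wrist force passes 120 N, or if a joint passes its speed limit or range.

## Working session

There is one attempt and no reset: what is moved stays moved. The work goes in short steps, Python scripts to look and compute and a tool call to move; the robot and the scene stay as the last step left them, time stands still between calls to the robot, and variables do not carry over. Pictures are saved under pics/ and viewed, and the job is handed in when it is done.

Besides the shell and the picture viewer there is one more tool, called after "Request:" by a JSON object that holds its "fn" and its "kwargs". arm_command: Moves the arm, as the interface text tells. Its arguments: {"type":"object","properties":{"increments":{"type":"array"},"jaw":{"type":"number"}},"required":["increments"]}

```bash
ls; mkdir -p pics; python3 - <<'E'
from plant import arm
import cv2,numpy as np
for n in("top","scene"):
    c=arm.camera(n)
    cv2.imwrite(f"pics/{n}0.png",c["image"][:,:,::-1]); np.savez(f"{n}0.npz",**c)
    print(n,c["fov_y"],c["cx"],c["cy"],c["k1"],c["R"].tolist(),c["t"])
print(arm.sense())
E
```

```text
pics
top 52.25725401905564 314.5036751526825 239.13588513796566 0.032152089438628524 [[0.025651795754530055, -0.99943766218157, -0.0215950176569924], [-0.9900690934921943, -0.022412621138603917, -0.1387835167634902], [0.13822147259421178, 0.024940605981718843, -0.990087264177836]] [-0.00300506  0.51227808  1.07195492]
scene 51.214717396333675 315.22705430366545 245.22168025391747 -0.10016084959520381 [[-0.08937342516727449, 0.9958402444686423, -0.017736921111184134], [0.7491100027200026, 0.05547280308458814, -0.660118907427121], [-0.6563890574184695, -0.07228399279628445, -0.750951682657892]] [ 0.03032798 -0.37758767  1.4567605 ]
{'clock': 0.1, 'joint_positions': array([ 8.92592559e-01,  3.13380838e-01,  1.49830993e+00, -1.11292048e-05,
        1.33099320e+00, -2.23432526e-01]), 'dq': array([ 0.0002013 , -0.00130224, -0.0017587 , -0.00092848,  0.00011986,
        0.00045713]), 'joint_efforts': array([ 1.83909870e-03, -4.02805781e+01, -2.52645510e+01,  6.95635029e-02,
        3.41953500e-02, -3.82260453e-05]), 'ee_pos': array([0.2305087 , 0.47146457, 0.23824432]), 'eef_rot': array([-3.14052606e+00, -2.31273765e-04,  2.68682394e+00]), 'wrist_force': array([-0.50982913,  0.11078449, -0.28164483]), 'torque': array([0.0746371 , 0.0079558 , 0.02271129]), 'gripper_width': 1.0005791665933226}
```

View pics/top0.png

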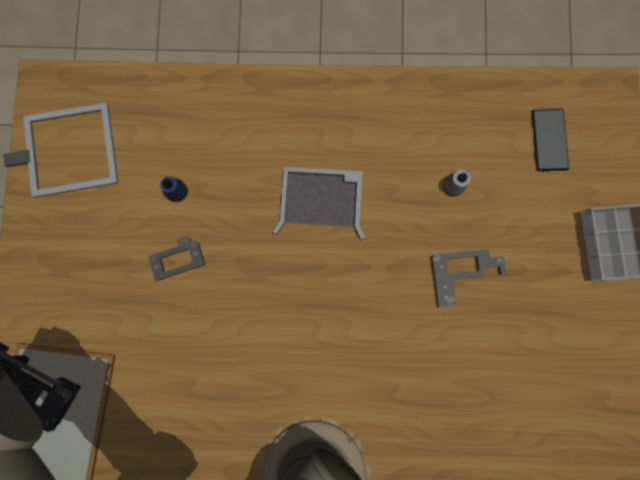

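View pics/scene0.png

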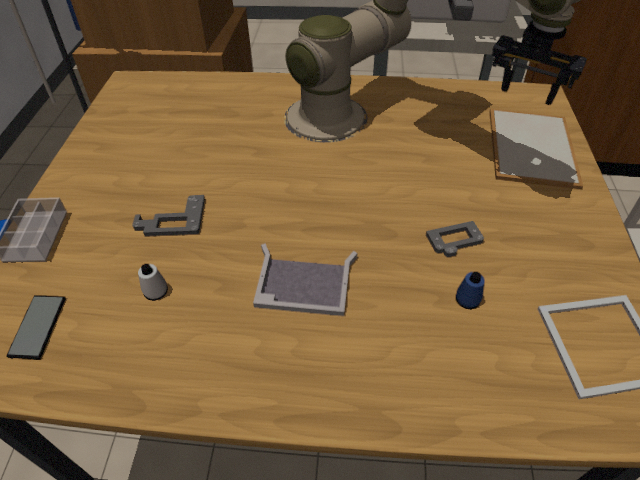

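```bash
cat > h.py <<'E'
import numpy as np,cv2
from scipy.optimize import minimize
def K(c):
    f=240/np.tan(np.radians(c["fov_y"])/2); return f,float(c["cx"]),float(c["cy"]),float(c["k1"])
def proj(c,X):
    X=np.asarray(X,float); p=X@np.asarray(c["R"]).T+np.asarray(c["t"])
    s=p[...,:2]/p[...,2:]; r2=(s**2).sum(-1,keepdims=True); s=s*(1+float(c["k1"])*r2)
    f,cx,cy,_=K(c); return s*f+np.array([cx,cy])
def ortho(c,x0,x1,y0,y1,z,px=0.001):
    # rows: x decreasing downward, cols: y decreasing rightward
    xs=np.arange(x1,x0,-px); ys=np.arange(y1,y0,-px)
    X=np.stack([np.repeat(xs[:,None],len(ys),1),np.repeat(ys[None],len(xs),0),np.full((len(xs),len(ys)),z)],-1)
    m=proj(c,X).astype(np.float32)
    return cv2.remap(c["image"],m[...,0],m[...,1],cv2.INTER_LINEAR)
E
python3 - <<'E'
from h import *
for n in("top","scene"):
    c=dict(np.load(n+"0.npz"))
    for k,(x0,x1,y0,y1) in dict(tray=(.38,.68,-.2,.2),elb=(.3,.5,-.5,-.2),tab=(.35,.55,.2,.5)).items():
        o=ortho(c,x0,x1,y0,y1,.016 if k=="tray" else .014)
        cv2.imwrite(f"pics/o_{n}_{k}.png",cv2.resize(o[:,:,::-1],None,fx=2,fy=2))
        print(n,k,o.shape)
E
```

```text
top tray (301, 400, 3)
top elb (200, 300, 3)
top tab (201, 300, 3)
scene tray (301, 400, 3)
scene elb (200, 300, 3)
scene tab (201, 300, 3)
```

```bash
python3 - <<'E'
import cv2,numpy as np
for k in("tray",):
    pass
L=lambda k:cv2.imread(f"pics/o_{k}.png")
a=np.hstack([cv2.resize(L("top_tray"),(400,300)),cv2.resize(L("scene_tray"),(400,300))])
b=np.hstack([cv2.resize(L("top_elb"),(400,267)),cv2.resize(L("top_tab"),(400,267))])
cv2.imwrite("pics/m.png",np.vstack([a,b]))
E
```

```text
(no output)
```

View pics/m.png

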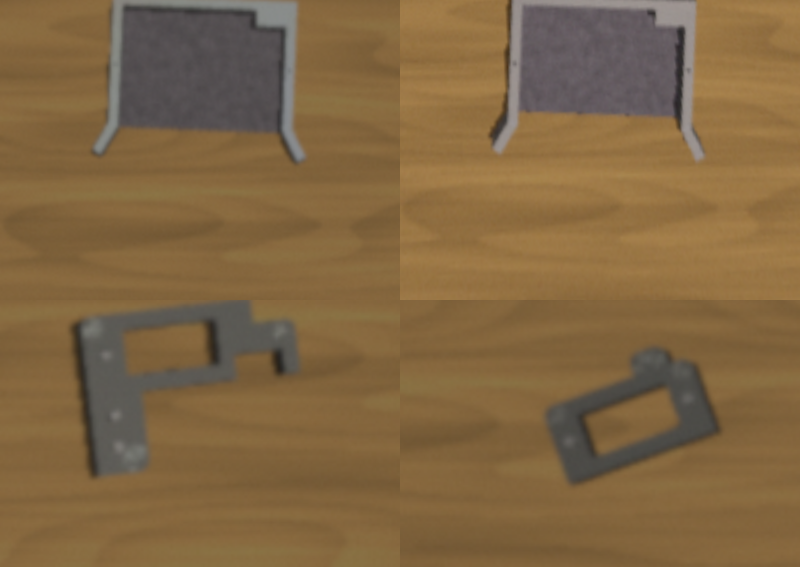

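```bash
cat >> h.py <<'E'
ELB=[np.array([(30,66),(30,-63),(11,-63),(11,-94),(-30,-94),(-30,-82),(-11,-82),(-11,-46),(-30,-46),(-30,26),(-90,26),(-90,66)])/1e3,
     np.array([(17,35),(17,-35),(-17,-35),(-17,35)])/1e3]
TAB=[np.array([(30,59),(30,-15),(46,-15),(46,-43),(30,-43),(30,-59),(-30,-59),(-30,59)])/1e3, ELB[1]]
f_=28*np.cos(.5)
TRAY=[np.array([(130,92),(130,-92),(0,-92),(0,-82),(104,-82),(104,-52),(120,-52),(120,82),(0,82),(0,92)])/1e3]
def tf(P,p):
    a=p[2]; R=np.array([[np.cos(a),-np.sin(a)],[np.sin(a),np.cos(a)]]); return P@R.T+p[:2]
def mask(polys,p,z,c,S=8):
    M=None
    for i,P in enumerate(polys):
        # subdivide for distortion
        Q=np.concatenate([np.linspace(P[j],P[(j+1)%len(P)],8,endpoint=False) for j in range(len(P))])
        W=tf(Q,p); q=proj(c,np.c_[W,np.full(len(W),z)])
        yield np.round(q*64).astype(np.int32)
def raster(polys,p,z,c,box,S=4):
    x0,y0,x1,y1=box
    m=np.zeros(((y1-y0)*S,(x1-x0)*S),np.uint8)
    for i,q in enumerate(mask(polys,p,z,c)):
        q=((q/64-[x0,y0]+.5)*S-.5)
        cv2.fillPoly(m,[np.round(q*16).astype(np.int32)],255 if i==0 else 0,shift=4)
    return cv2.resize(m,(x1-x0,y1-y0),interpolation=cv2.INTER_AREA)/255.
def fit(c,polys,p0,z,kind="sat",dil=5,n=2):
    im=c["image"].astype(float)
    if kind=="sat": F=(im[...,0]-im[...,2])/(im.sum(-1)+20)
    else: F=im.mean(-1)/100
    def box(p):
        q=np.concatenate([proj(c,np.c_[tf(P,p),np.full(len(P),z)]) for P in polys[:1]])
        a=np.floor(q.min(0)-12).astype(int); b=np.ceil(q.max(0)+12).astype(int)
        a=np.maximum(a,0); b=np.minimum(b,[640,480]); return (*a,*b)
    p=np.array(p0,float)
    for it in range(n):
        bx=box(p); f=F[bx[1]:bx[3],bx[0]:bx[2]]
        m0=raster(polys,p,z,c,bx); w=cv2.dilate((m0>0).astype(np.uint8),np.ones((2*dil+1,)*2))>0
        def cost(d):
            m=cv2.GaussianBlur(raster(polys,p+d*[1e-3,1e-3,1e-2],z,c,bx),(0,0),.6)
            a=m[w]; g=f[w]; return -abs(np.corrcoef(a,g)[0,1])
        r=minimize(cost,np.zeros(3),method="Nelder-Mead",options=dict(initial_simplex=np.array([[0,0,0],[4,0,0],[0,4,0],[0,0,6.]])-1,xatol=.02,fatol=1e-5))
        p=p+r.x*[1e-3,1e-3,1e-2]
    return p,-r.fun
E
cat > meas.py <<'E'
import sys
from h import *
T0=(.55,.0,-.02); E0=(.45,-.31,.1); B0=(.44,.32,.2)
for n in("top","scene"):
    c=dict(np.load(n+"0.npz")); vis=c["image"].copy()
    for nm,P,p0,z,k in(("tray",TRAY,(.547,0.0,-.03),.016,"lum"),("elb",ELB,(.462,-.32,.08),.014,"sat"),("tab",TAB,(.45,.32,.28),.014,"sat")):
        p,s=fit(c,P,p0,z,k,n=3); print(n,nm,p.round(4),round(s,3))
        for q in mask(P,p,z,c): cv2.polylines(vis,[q],True,(255,0,0),1,cv2.LINE_AA,6)
    cv2.imwrite(f"pics/fit_{n}.png",vis[140:330,120:520,::-1].repeat(2,0).repeat(2,1))
E
python3 meas.py
```

```text
top tray [ 5.539e-01 -1.000e-04 -4.350e-02] 0.832
top elb [ 0.4645 -0.3263  0.1198] 0.98
top tab [0.4594 0.3273 0.3448] 0.988
scene tray [ 0.5522 -0.     -0.0348] 0.768
scene elb [ 0.4721 -0.3245  0.1141] 0.841
scene tab [0.464  0.3266 0.3426] 0.849
```

View pics/fit_top.png

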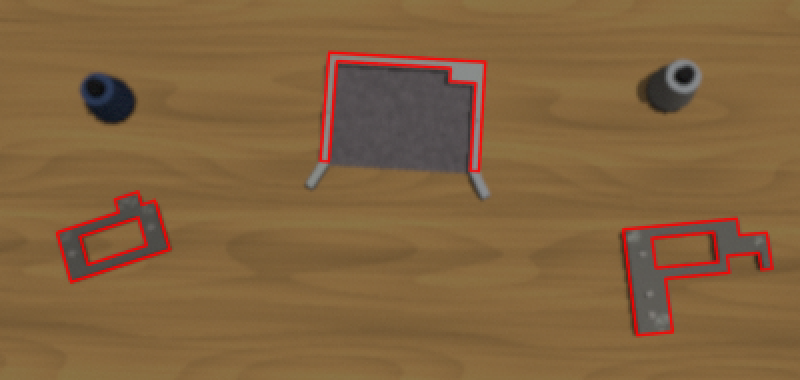

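View pics/fit_scene.png

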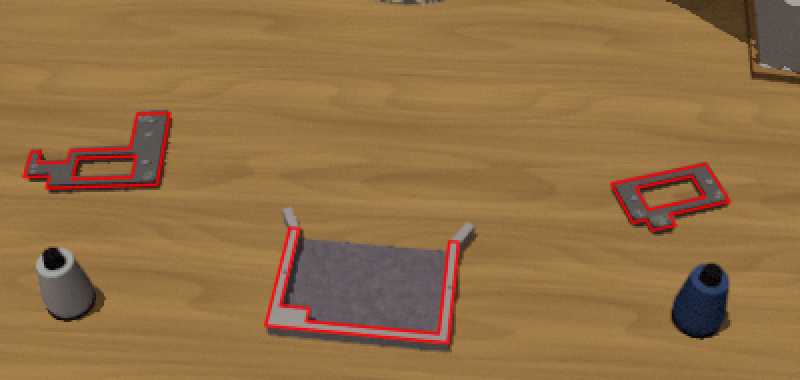

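Request:
{"fn": "arm_command", "kwargs": {"increments": [[0,0,0,9.5],[0,0,0,9.5],[0,0,0,9.5],[0,0,0,9.5],[0,0,0,9.5],[0,0,0,9.5]], "jaw": 0.03}}

```text
clock: 0.85
ee_pos: [0.2305, 0.4715, 0.2384]
eef_rot: [-3.141, 0.001, 1.686]
wrist_force: [-0.3, 0.5, -0.4]
gripper_width: 0.351
```

```bash
cat >> h.py <<'E'
def togo(arm,xy,z,a):
    """target tool point xy,z with jaw axis angle a (tool yaw=a+90deg)"""
    s=arm.sense(); p=s["ee_pos"]; yaw=s["eef_rot"][2]
    d=np.array([*xy,z])-p
    c,si=np.cos(yaw),np.sin(yaw)
    turn=-(a+np.pi/2-yaw); turn=(turn+np.pi)%(2*np.pi)-np.pi
    print("t",s["clock"],"pos",p.round(4),"rpy",s["eef_rot"].round(4),"F",s["wrist_force"].round(1),"g",round(s["gripper_width"]*88.1,1))
    print("tool dx,dy,dz mm",(1e3*np.array([c*d[0]+si*d[1],si*d[0]-c*d[1],-d[2]])).round(1),"turn deg",np.degrees(turn).round(2))
E
python3 - <<'E'
from h import *; from plant import arm
p=np.array([.4645,-.3263,.1198]); togo(arm,tf(np.array([-.0235,-.005]),p),.1,p[2])
# cones
c=dict(np.load("top0.npz"))
E
```

```text
t 0.85 pos [0.2305 0.4715 0.2384] rpy [-3.1410e+00  5.0000e-04  1.6865e+00] F [-0.3  0.5 -0.4] g 31.0
tool dx,dy,dz mm [-824.6  116.8  138.4] turn deg -0.24
```

Request:
{"fn": "arm_command", "kwargs": {"increments": [[-20,0,0,0]]}}

```text
clock: 0.98
ee_pos: [0.2381, 0.4101, 0.2376]
eef_rot: [-3.141, 0.001, 1.692]
wrist_force: [2.0, -0.5, 0.2]
gripper_width: 0.342
```

I entered that row in millimetres by mistake, and the per-row cap clipped it to 62.5 mm. No harm was done: it was the direction I wanted. From here on I'll use metres.

Request:
{"fn": "arm_command", "kwargs": {"increments": [[-0.045,0.007,0,0],[-0.05,0.007,0,0],[-0.05,0.007,0,0],[-0.05,0.007,0,0],[-0.05,0.007,0,0],[-0.05,0.007,0,0],[-0.05,0.007,0,0],[-0.05,0.007,0,0],[-0.05,0.007,0,0],[-0.05,0.007,0,0]]}}

```text
clock: 2.22
ee_pos: [0.3675, -0.075, 0.2387]
eef_rot: [3.142, -0.0, 1.691]
wrist_force: [1.5, -0.4, 0.4]
gripper_width: 0.345
```

Request:
{"fn": "arm_command", "kwargs": {"increments": [[-0.05,0.007,0,0],[-0.05,0.007,0,0],[-0.05,0.007,0.02,0],[-0.04,0.007,0.03,0],[-0.03,0.007,0.03,0],[-0.02,0.007,0.03,0],[-0.01,0.005,0.02,0],[0,0,0,0]]}}

```text
clock: 3.22
ee_pos: [0.4439, -0.3155, 0.1072]
eef_rot: [-3.14, -0.003, 1.692]
wrist_force: [0.4, 0.9, 0.7]
gripper_width: 0.338
```

```bash
python3 - <<'E'
from h import *; from plant import arm
p=np.array([.4645,-.3263,.1198]); togo(arm,tf(np.array([-.0235,-.005]),p),.03,p[2])
E
```

```text
t 3.225 pos [ 0.4439 -0.3155  0.1072] rpy [-3.1396e+00 -2.8000e-03  1.6916e+00] F [0.4 0.9 0.7] g 29.8
tool dx,dy,dz mm [-18.2  -4.3  77.2] turn deg 0.06
```

Request:
{"fn": "arm_command", "kwargs": {"increments": [[-0.009,-0.002,0.02,0],[-0.009,-0.002,0.02,0],[0,0,0.02,0],[0,0,0.015,0],[0,0,0,0],[0,0,0,0]]}}

```text
clock: 3.98
ee_pos: [0.4429, -0.3344, 0.0344]
eef_rot: [3.141, 0.001, 1.692]
wrist_force: [-0.6, 0.4, 0.1]
gripper_width: 0.338
```

```bash
cat > look.py <<'E'
import sys; from h import *; from plant import arm
tag=sys.argv[1]; boxes=[float(v) for v in sys.argv[2:]]
p=boxes[:2]
out=[]
for n in("top","scene"):
    c=arm.camera(n); np.savez(f"{n}_{tag}.npz",**c)
    u,v=np.round(proj(c,[p[0],p[1],.014])).astype(int)
    w=int(boxes[2]) if len(boxes)>2 else 60
    im=cv2.copyMakeBorder(c["image"],w,w,w,w,cv2.BORDER_CONSTANT)[v:v+2*w,u:u+2*w]
    out.append(cv2.resize(im,(400,400),interpolation=cv2.INTER_CUBIC)); print(n,"crop origin",u-w,v-w)
cv2.imwrite(f"pics/l_{tag}.png",np.hstack(out)[:,:,::-1])
E
python3 look.py a .45 -.33; python3 - <<'E'
from h import *; from plant import arm
p=np.array([.4645,-.3263,.1198]); togo(arm,tf(np.array([-.0235,-.005]),p),.002,p[2])
E
```

```text
top crop origin 404 211
scene crop origin 112 156
t 4.075 pos [ 0.4429 -0.3344  0.0345] rpy [3.1409e+00 1.1000e-03 1.6921e+00] F [-0.1 -0.3 -0.1] g 30.4
tool dx,dy,dz mm [ 0.5 -1.1 32.5] turn deg 0.09
```

View pics/l_a.png

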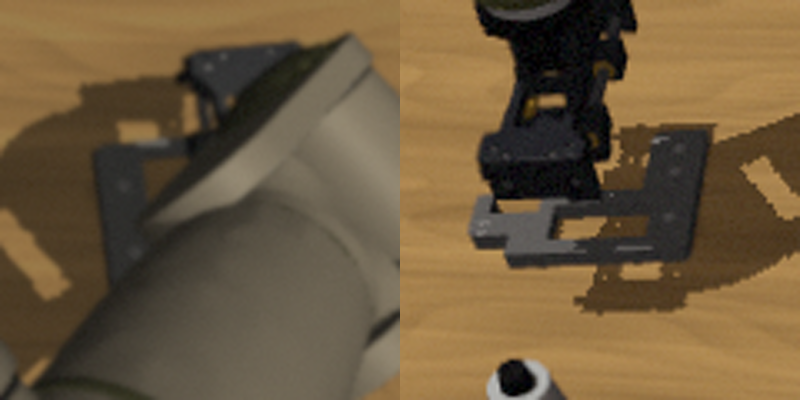

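```bash
python3 - <<'E'
from h import *
c=dict(np.load("scene_a.npz")); o=np.array([112,156]);s=400/120
pr=lambda X:((proj(c,X)-o)*s+[400,0]).round()
print("tcp",pr([.4429,-.3344,.0345]),"body base",pr([.4429,-.3344,.0985]))
p=np.array([.4645,-.3263,.1198])
W=tf(ELB[1],p);print(pr(np.c_[W,[.014]*4]))
q,s_=fit(c,ELB,p,.014);print(q,s_)
# depth of gripper low points
z=c["z_map"];f,cx,cy,k=K(c)
v,u=np.mgrid[156:276,112:232]; d=z[156:276,112:232]
sx=(u-cx)/f; sy=(v-cy)/f
for _ in range(5):
    r2=(sx**2+sy**2); 
    a=1+k*((( (u-cx)/f/ (1+k*r2))**2+((v-cy)/f/(1+k*r2))**2)); sx=(u-cx)/f/a; sy=(v-cy)/f/a
P=np.stack([sx*d,sy*d,d],-1); X=(P-c["t"])@c["R"]
im=c["image"][156:276,112:232].mean(-1)
m=(X[...,2]>.025)&(X[...,2]<.06)&(im<80)&(d>0)&(X[...,0]>.35)&(X[...,0]<.55)
print(m.sum(), X[m].min(0),X[m].max(0),np.median(X[m],0))
E
```

```text
tcp [590. 174.] body base [569. 106.]
[[645. 232.]
 [546. 236.]
 [555. 201.]
 [652. 197.]]
[ 0.47105753 -0.32510424  0.10712945] 0.6952229855864307
41 [ 0.41972149 -0.34183791  0.03177624] [ 0.47463512 -0.32017982  0.04739331] [ 0.43044589 -0.33107572  0.0391378 ]
```

Request:
{"fn": "arm_command", "kwargs": {"increments": [[0,0,0.008,0],[0,0,0.008,0],[0,0,0.006,0],[0,0,0.005,0],[0,0,0.003,0],[0,0,0,0]]}}

```text
clock: 4.82
ee_pos: [0.4426, -0.3341, 0.0036]
eef_rot: [-3.141, -0.0, 1.692]
wrist_force: [0.2, -0.2, 0.5]
gripper_width: 0.338
```

Request:
{"fn": "arm_command", "kwargs": {"increments": [[0,0,0.001,0],[0,0,0,0],[0,0,0,0],[0,0,0,0]], "jaw": 0.0}}

```text
clock: 5.32
ee_pos: [0.4426, -0.3342, 0.0028]
eef_rot: [3.142, 0.0, 1.692]
wrist_force: [-0.2, 0.4, 0.2]
gripper_width: 0.142
```

```bash
python3 look.py b .45 -.33;python3 - <<'E'
from plant import arm;print(arm.sense())
E
```

```text
top crop origin 404 211
scene crop origin 112 156
{'clock': 5.425, 'joint_positions': array([-8.58026197e-01,  6.70048284e-01,  1.63258912e+00, -6.74343440e-05,
        8.38872551e-01, -9.79160556e-01]), 'dq': array([-0.00011184, -0.00093696, -0.00033907, -0.00049802, -0.00099167,
       -0.00139817]), 'joint_efforts': array([ 1.83336767e-01, -4.79900658e+01, -1.80405468e+01,  9.39652626e-02,
       -3.65021166e-03, -2.25450494e-03]), 'ee_pos': array([ 0.44256897, -0.33419291,  0.00279273]), 'eef_rot': array([3.14158817e+00, 9.66209490e-05, 1.69197575e+00]), 'wrist_force': array([-0.21789585, -0.86078289, -0.05071512]), 'torque': array([-0.06190425,  0.14269438, -0.04717174]), 'gripper_width': 0.14285141456192693}
```

View pics/l_b.png

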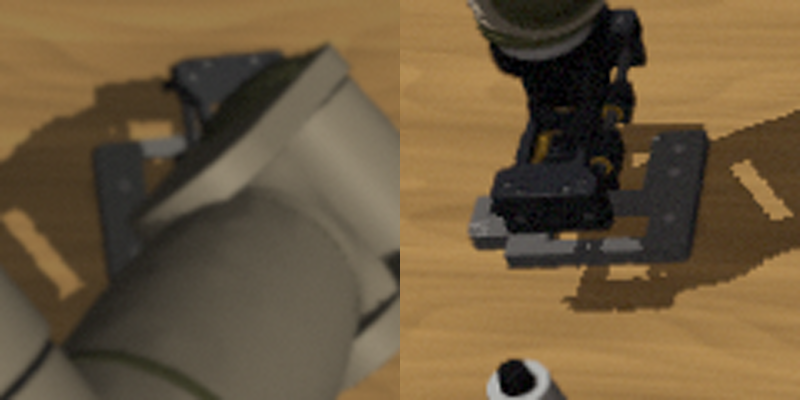

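```bash
python3 - <<'E'
from h import *
for n in("top","scene"):
    c=dict(np.load(n+"0.npz")); c2=dict(c); c2["image"]=np.repeat(c["image"][...,2:3],3,2)
    for d in (3,5,8): print(n,d,*fit(c2,TRAY,(.5539,-.0001,-.0435),.016,"lum",dil=d,n=3))
    # mat corner / inside: interior fit: mat patch at z=0
    MAT=[np.array([(120,82),(120,-52),(104,-52),(104,-82),(0,-82),(0,82)])/1e3]
    print(n,"mat",*fit(c,MAT,(.5539,-.0001,-.0435),.0,"sat",dil=3,n=3))
E
```

```text
top 3 [ 5.52508412e-01 -8.54276619e-05 -3.60059795e-02] 0.939326339268467
top 5 [ 5.52622107e-01  4.31121091e-05 -3.86051351e-02] 0.9170052130847057
top 8 [ 5.52622107e-01  4.31121091e-05 -3.86051351e-02] 0.8898364099094488
top mat [ 0.56181093 -0.00868771 -0.03603498] 0.5442308579776343
scene 3 [ 5.52181311e-01  4.86913825e-04 -3.84938578e-02] 0.8793824964797938
scene 5 [ 5.52424925e-01  1.91154917e-04 -3.44973848e-02] 0.8536148630902638
scene 8 [ 5.52342519e-01  2.73077669e-04 -3.38804460e-02] 0.8256355001001053
scene mat [ 5.56604847e-01 -3.07915351e-04 -3.24907733e-02] 0.6239939612505044
```

```bash
cat > go.py <<'E'
import sys; from h import *; from plant import arm
TR=np.array([.5525,.0001,-.0365])
tx,ty,z,da=[float(v) for v in sys.argv[1:5]]
togo(arm,tf(np.array([tx,ty])/1e3,TR),z,TR[2]+np.radians(da))
s=arm.sense(); R=np.array([[np.cos(TR[2]),-np.sin(TR[2])],[np.sin(TR[2]),np.cos(TR[2])]])
print("tcp in tray mm",((s["ee_pos"][:2]-TR[:2])@R*1e3).round(1))
E
python3 go.py -88.5 9 .002 0
```

```text
t 5.425 pos [ 0.4426 -0.3342  0.0028] rpy [3.1416e+00 1.0000e-04 1.6920e+00] F [-0.2 -0.9 -0.1] g 12.6
tool dx,dy,dz mm [341.3  63.5   0.8] turn deg 9.03
tcp in tray mm [ -97.7 -338.1]
```

Request:
{"fn": "arm_command", "kwargs": {"increments": [[0,0,0,3],[0,0,0,3],[0,0,0,3.1],[0,0,0,0],[0,0,0,0]]}}

```text
clock: 6.05
ee_pos: [0.4426, -0.3341, 0.0028]
eef_rot: [3.142, -0.0, 1.534]
wrist_force: [-0.2, 0.5, 1.1]
gripper_width: 0.139
```

```bash
python3 go.py -88.5 9 .002 0
```

```text
t 6.05 pos [ 0.4426 -0.3341  0.0028] rpy [ 3.1415 -0.      1.534 ] F [-0.2  0.5  1.1] g 12.3
tool dx,dy,dz mm [347.    9.    0.8] turn deg -0.01
tcp in tray mm [ -97.6 -338. ]
```

Request:
{"fn": "arm_command", "kwargs": {"increments": [[0.01,0,0,0],[0.02,0,0,0],[0.025,0,0,0],[0.025,0,0,0],[0.025,0,0,0],[0.025,0,0,0],[0.025,0,0,0],[0.025,0,0,0],[0.025,0,0,0],[0.025,0,0,0]]}}

```text
clock: 7.3
ee_pos: [0.4508, -0.1024, 0.0028]
eef_rot: [-3.141, -0.0, 1.534]
wrist_force: [0.1, -2.2, 0.1]
gripper_width: 0.146
```

Request:
{"fn": "arm_command", "kwargs": {"increments": [[0.025,0.002,0,0],[0.025,0.002,0,0],[0.025,0.002,0,0],[0.02,0.002,0,0],[0.015,0.001,0,0],[0.007,0,0,0],[0,0,0,0],[0,0,0,0]]}}

```text
clock: 8.3
ee_pos: [0.4645, 0.0123, 0.0028]
eef_rot: [-3.141, -0.0, 1.533]
wrist_force: [0.4, 5.0, 3.6]
gripper_width: 0.144
```

```bash
python3 go.py -88.5 9 .002 0; python3 look.py c .5 0 75
```

```text
t 8.3 pos [0.4645 0.0123 0.0028] rpy [-3.1413e+00 -5.0000e-04  1.5327e+00] F [0.4 5.  3.6] g 12.7
tool dx,dy,dz mm [ 0.  -0.1  0.8] turn deg -0.09
tcp in tray mm [-88.4   9. ]
top crop origin 244 171
scene crop origin 234 165
```

View pics/l_c.png

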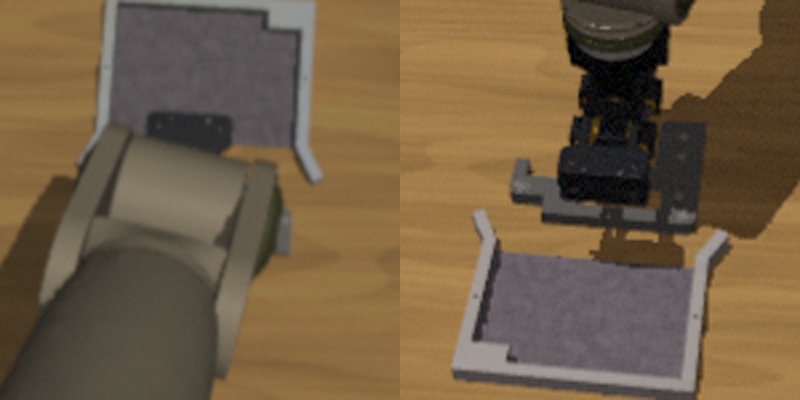

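```bash
cat > ov.py <<'E'
import sys; from h import *
TR=np.array([.5525,.0001,-.0365])
tag=sys.argv[1]; v=[float(a) for a in sys.argv[2:]]
c=dict(np.load(f"scene_{tag}.npz")); vis=cv2.resize(c["image"],None,fx=4,fy=4,interpolation=cv2.INTER_CUBIC)
def dr(P,p,z,col):
    for q in mask(P,p,z,c): cv2.polylines(vis,[((q/64+.5)*4-.5).round().astype(int)],True,col,1,cv2.LINE_AA)
dr(TRAY,TR,.016,(0,255,0))
for k,P in enumerate((ELB,TAB)):
    w=v[3*k:3*k+3]
    if len(w)==3: dr(P,(*tf(np.array(w[:2])/1e3,TR),TR[2]+np.radians(w[2])),.014,(255,0,0))
cv2.imwrite(f"pics/ov_{tag}.png",vis[700:1300,900:1600,::-1])
E
python3 ov.py c -65 14 0
```

```text
(no output)
```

View pics/ov_c.png

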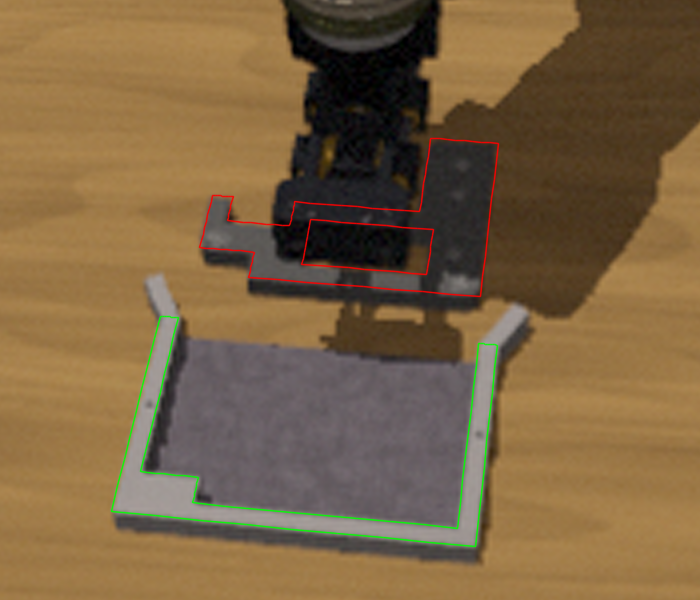

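Request:
{"fn": "arm_command", "kwargs": {"increments": [[0,0.01,0,0],[0,0.015,0,0],[0,0.015,0,0],[0,0.01,0,0],[0,0.01,0,0],[0,0.01,0,0],[0,0,0,0]]}}

```text
clock: 9.28
ee_pos: [0.5346, 0.0095, 0.0028]
eef_rot: [-3.141, -0.0, 1.532]
wrist_force: [-2.4, 3.7, 4.9]
gripper_width: 0.142
```

Request:
{"fn": "arm_command", "kwargs": {"increments": [[0,0.01,0,0],[0,0.01,0,0],[0,0.01,0,0],[0,0.01,0,0],[0,0.01,0,0],[0,0.01,0,0],[0,0,0,0]]}}

```text
clock: 10.15
ee_pos: [0.5949, 0.0071, 0.0028]
eef_rot: [3.142, -0.0, 1.532]
wrist_force: [0.7, 2.5, 3.8]
gripper_width: 0.141
```

```bash
python3 go.py 66.5 9 .002 0
```

```text
t 10.15 pos [0.5949 0.0071 0.0028] rpy [ 3.1415e+00 -2.0000e-04  1.5324e+00] F [0.7 2.5 3.8] g 12.4
tool dx,dy,dz mm [ 0.5 24.4  0.8] turn deg -0.11
tcp in tray mm [42.1  8.5]
```

Request:
{"fn": "arm_command", "kwargs": {"increments": [[0,0.006,0,0],[0,0.006,0,0],[0,0.004,0,0],[0,0.003,0,0],[0,0.002,0,0],[0,0,0,0]]}}

```text
clock: 10.9
ee_pos: [0.6148, 0.0063, 0.0028]
eef_rot: [-3.139, 0.0, 1.533]
wrist_force: [-6.2, 2.2, 7.1]
gripper_width: 0.144
```

Request:
{"fn": "arm_command", "kwargs": {"increments": [[0,0.0015,0,0],[0,0.001,0,0],[0,0,0,0]]}}

```text
clock: 11.28
ee_pos: [0.6171, 0.0062, 0.0028]
eef_rot: [-3.139, 0.0, 1.533]
wrist_force: [-7.6, 1.5, 7.6]
gripper_width: 0.143
```

```bash
python3 go.py 66.5 9 .002 0
```

```text
t 11.275 pos [0.6171 0.0062 0.0028] rpy [-3.1388  0.      1.5329] F [-7.6  1.5  7.6] g 12.6
tool dx,dy,dz mm [0.6 2.1 0.8] turn deg -0.08
tcp in tray mm [64.3  8.4]
```

Request:
{"fn": "arm_command", "kwargs": {"increments": [[0,0.001,0,0],[0,0.001,0,0],[0,0,0,0]]}}

```text
clock: 11.65
ee_pos: [0.619, 0.0061, 0.0028]
eef_rot: [-3.138, 0.0, 1.533]
wrist_force: [-7.8, 0.8, 8.1]
gripper_width: 0.14
```

Request:
{"fn": "arm_command", "kwargs": {"increments": [[0,0.001,0,0],[0,0.001,0,0],[0,0,0,0]]}}

```text
clock: 12.02
ee_pos: [0.619, 0.0061, 0.0027]
eef_rot: [-3.133, -0.0, 1.533]
wrist_force: [-19.9, 0.3, 17.4]
gripper_width: 0.143
```

```bash
python3 go.py 66.5 9 .002 0; python3 look.py d .6 0 75; python3 ov.py d 90 14 0
```

```text
t 12.025 pos [0.619  0.0061 0.0027] rpy [-3.1328 -0.      1.5334] F [-19.9   0.3  17.4] g 12.6
tool dx,dy,dz mm [0.5 0.3 0.7] turn deg -0.05
tcp in tray mm [66.2  8.5]
top crop origin 245 128
scene crop origin 229 200
```

View pics/ov_d.png

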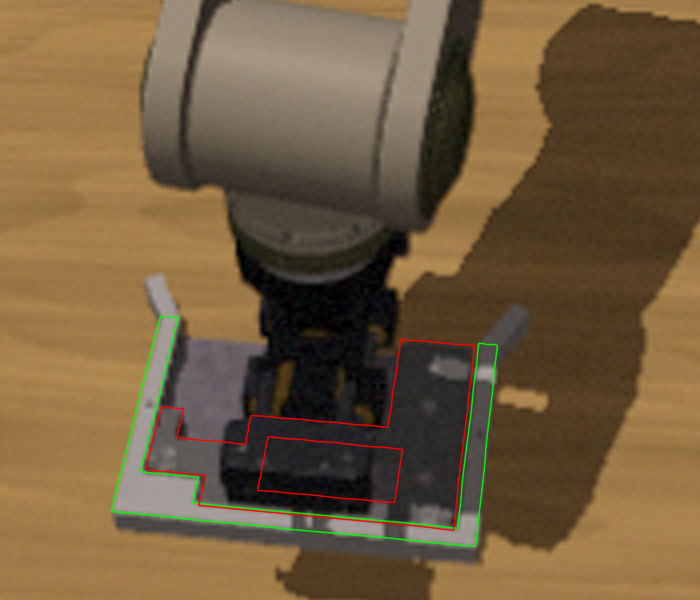

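Request:
{"fn": "arm_command", "kwargs": {"increments": [[0,-0.0015,0,0],[0,0,0,0]]}}

```text
clock: 12.38
ee_pos: [0.619, 0.0061, 0.0028]
eef_rot: [-3.137, -0.0, 1.533]
wrist_force: [-10.0, 2.2, 10.3]
gripper_width: 0.144
```

Request:
{"fn": "arm_command", "kwargs": {"increments": [[0,0,0,0],[0,0,0,0],[0,0,0,0]], "jaw": 0.03}}

```text
clock: 12.75
ee_pos: [0.6206, 0.0061, 0.0025]
eef_rot: [3.142, 0.0, 1.533]
wrist_force: [-0.5, -0.0, -0.4]
gripper_width: 0.342
```

Request:
{"fn": "arm_command", "kwargs": {"increments": [[0,0,-0.005,0],[0,0,-0.015,0],[0,0,-0.03,0],[0,0,-0.03,0],[0,0,-0.03,0],[0,-0.02,-0.02,0],[0.01,-0.03,0,0],[0.03,-0.03,0,0],[0.04,-0.02,0,0],[0.05,0,0,0]]}}

```text
clock: 14.0
ee_pos: [0.5248, 0.1409, 0.1343]
eef_rot: [3.14, -0.0, 1.532]
wrist_force: [1.2, -0.0, 0.2]
gripper_width: 0.339
```

Request:
{"fn": "arm_command", "kwargs": {"increments": [[0.05,-0.02,0,-7],[0.05,-0.02,0,-7],[0.04,-0.01,0,-7],[0.02,-0.01,0,0],[0,0,0,0]]}}

```text
clock: 14.62
ee_pos: [0.4488, 0.2925, 0.1337]
eef_rot: [3.14, -0.0, 1.902]
wrist_force: [0.3, -0.4, -0.4]
gripper_width: 0.342
```

```bash
python3 look.py e .58 0 75; python3 ov.py e 90 14 0;  python3 - <<'E'
from h import *; from plant import arm
for n in("top","scene"):
    c=dict(np.load(n+"_e.npz"));
    p,s=fit(c,TAB,[.4594,.3273,.3448],.014,n=3); print(n,p,s)
p=np.array([.4594,.3273,.3448]); togo(arm,tf(np.array([-.0235,0]),p),.035,p[2])
E
```

```text
top crop origin 244 137
scene crop origin 230 193
top [0.45915063 0.32823339 0.34545331] 0.580309040082072
scene [0.46475813 0.32623733 0.3437102 ] 0.84070187254794
t 14.725 pos [0.4499 0.2913 0.1334] rpy [3.1405e+00 2.0000e-04 1.8994e+00] F [-0.1  0.2  0.3] g 29.9
tool dx,dy,dz mm [30.7 -2.9 98.4] turn deg -0.93
```

View pics/ov_e.png

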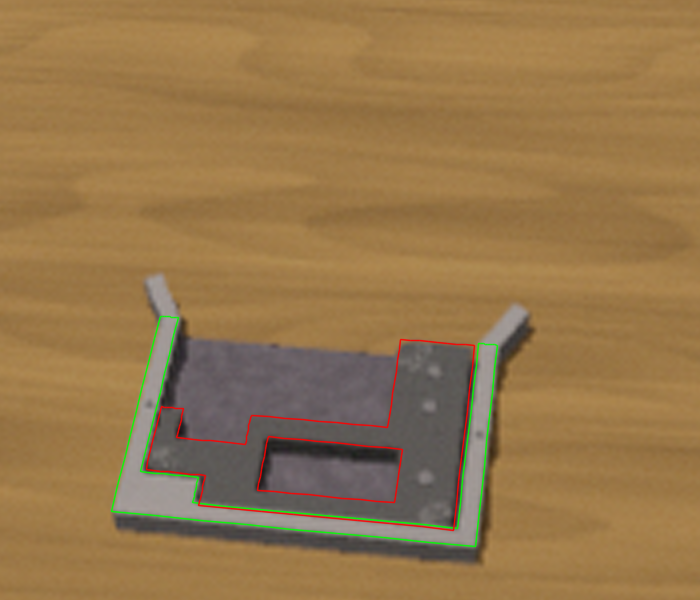

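View pics/l_e.png

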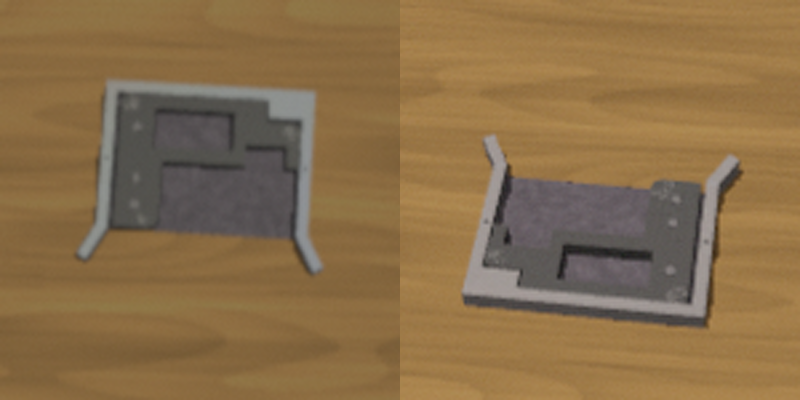

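Request:
{"fn": "arm_command", "kwargs": {"increments": [[0.01,0,0.01,-0.9],[0.015,-0.002,0.03,0],[0.005,-0.001,0.03,0],[0,0,0.02,0],[0,0,0.008,0],[0,0,0,0],[0,0,0,0]]}}

```text
clock: 15.6
ee_pos: [0.437, 0.3191, 0.0354]
eef_rot: [3.14, -0.0, 1.915]
wrist_force: [-0.2, 0.1, -0.4]
gripper_width: 0.344
```

```bash
python3 look.py f .45 .32 50; python3 - <<'E'
from h import *; from plant import arm
p=np.array([.4594,.3273,.3448]); togo(arm,tf(np.array([-.0235,0]),p),.0025,p[2])
E
```

```text
top crop origin 129 214
scene crop origin 401 181
t 15.7 pos [0.4369 0.3191 0.0354] rpy [ 3.1403e+00 -1.0000e-04  1.9153e+00] F [ 0.1 -0.3  0.4] g 29.6
tool dx,dy,dz mm [ 0.1  0.4 32.9] turn deg -0.02
```

View pics/l_f.png

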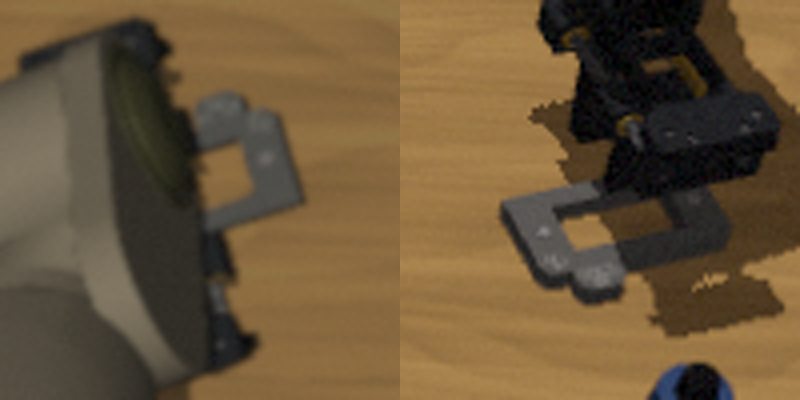

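Request:
{"fn": "arm_command", "kwargs": {"increments": [[0,0,0.008,0],[0,0,0.008,0],[0,0,0.006,0],[0,0,0.006,0],[0,0,0.004,0],[0,0,0,0]]}}

```text
clock: 16.45
ee_pos: [0.4364, 0.3189, 0.0025]
eef_rot: [-3.141, 0.0, 1.915]
wrist_force: [0.1, 1.2, -0.4]
gripper_width: 0.341
```

Request:
{"fn": "arm_command", "kwargs": {"increments": [[0,0,0,0],[0,0,0,0],[0,0,0,0],[0,0,0,0]], "jaw": 0.0}}

```text
clock: 16.95
ee_pos: [0.4367, 0.3191, 0.003]
eef_rot: [3.141, -0.0, 1.915]
wrist_force: [0.4, 0.3, 1.7]
gripper_width: 0.141
```

```bash
python3 go.py -98.5 -21 .0025 0
```

```text
t 16.95 pos [0.4367 0.3191 0.003 ] rpy [ 3.1409 -0.      1.9154] F [0.4 0.3 1.7] g 12.4
tool dx,dy,dz mm [-322.2  -98.     0.5] turn deg 21.84
tcp in tray mm [-127.3  314.5]
```

Request:
{"fn": "arm_command", "kwargs": {"increments": [[0,0,0,4],[0,0,0,5],[0,0,0,5],[0,0,0,5],[0,0,0,2.8],[0,0,0,0]]}}

```text
clock: 17.7
ee_pos: [0.4367, 0.3191, 0.0029]
eef_rot: [3.141, -0.0, 1.535]
wrist_force: [-0.1, 1.1, 1.7]
gripper_width: 0.147
```

```bash
python3 go.py -98.5 -21 .0025 0
```

```text
t 17.7 pos [0.4367 0.3191 0.0029] rpy [ 3.1412e+00 -3.0000e-04  1.5353e+00] F [-0.1  1.1  1.7] g 12.9
tool dx,dy,dz mm [-335.6   28.6    0.4] turn deg 0.06
tcp in tray mm [-127.4  314.6]
```

Request:
{"fn": "arm_command", "kwargs": {"increments": [[-0.01,0,0,0],[-0.02,0,0,0],[-0.025,0,0,0],[-0.025,0,0,0],[-0.025,0,0,0],[-0.025,0,0,0],[-0.025,0,0,0],[-0.025,0,0,0],[-0.025,0,0,0],[-0.025,0,0,0]]}}

```text
clock: 18.95
ee_pos: [0.4277, 0.0875, 0.0029]
eef_rot: [-3.142, -0.0, 1.535]
wrist_force: [0.9, 3.6, 4.1]
gripper_width: 0.143
```

Request:
{"fn": "arm_command", "kwargs": {"increments": [[-0.025,0,0,0],[-0.025,0,0,0],[-0.025,0,0,0],[-0.015,0,0,0],[-0.01,0,0,0],[-0.005,0,0,0],[0,0,0,0],[0,0,0,0]]}}

```text
clock: 19.95
ee_pos: [0.4236, -0.0171, 0.0029]
eef_rot: [-3.141, 0.001, 1.535]
wrist_force: [-2.1, -3.7, 6.6]
gripper_width: 0.141
```

```bash
python3 go.py -98.5 -21 .0025 0; python3 look.py g .5 0; python3 ov.py g 90 14 0 -104 -21 0
```

```text
t 19.95 pos [ 0.4236 -0.0171  0.0029] rpy [-3.1411e+00  8.0000e-04  1.5349e+00] F [-2.1 -3.7  6.6] g 12.4
tool dx,dy,dz mm [ 0.8 29.7  0.4] turn deg 0.04
tcp in tray mm [-128.2  -21.9]
top crop origin 259 186
scene crop origin 249 180
```

View pics/ov_g.png

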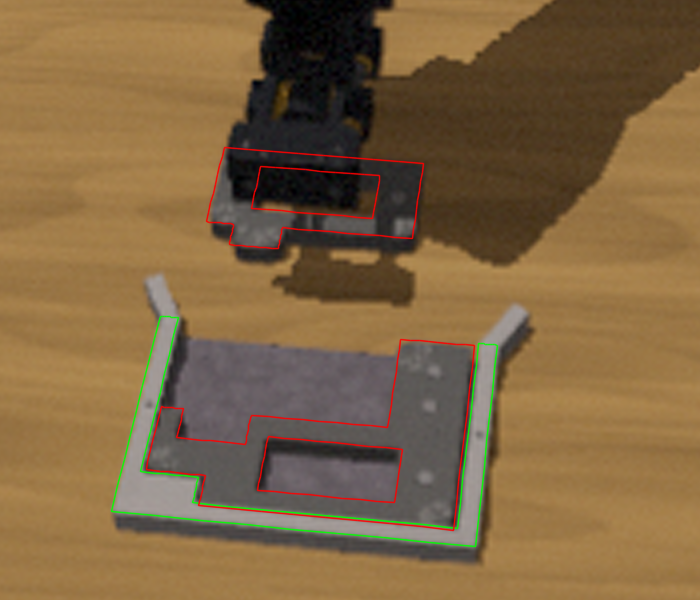

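Request:
{"fn": "arm_command", "kwargs": {"increments": [[0.0005,0.01,0,0],[0,0.015,0,0],[0,0.015,0,0],[0,0.015,0,0],[0,0.015,0,0],[0,0.01,0,0],[0,0.005,0,0],[0,0,0,0]]}}

```text
clock: 21.05
ee_pos: [0.5079, -0.0193, 0.0029]
eef_rot: [-3.139, -0.0, 1.535]
wrist_force: [-4.7, 0.4, 9.3]
gripper_width: 0.146
```

Request:
{"fn": "arm_command", "kwargs": {"increments": [[0,0.008,0,0],[0,0.008,0,0],[0,0.004,0,0],[0,0,0,0]]}}

```text
clock: 21.55
ee_pos: [0.5278, -0.0201, 0.0029]
eef_rot: [-3.138, -0.0, 1.535]
wrist_force: [-5.1, 0.5, 9.2]
gripper_width: 0.141
```

```bash
python3 go.py 6.5 -21 .0025 0; python3 look.py i .5 0; python3 ov.py i 90 14 0 2 -21 0
```

```text
t 21.55 pos [ 0.5278 -0.0201  0.0029] rpy [-3.1384 -0.      1.5349] F [-5.1  0.5  9.2] g 12.4
tool dx,dy,dz mm [ 0.1 30.5  0.4] turn deg 0.03
tcp in tray mm [-24.  -21.1]
top crop origin 259 186
scene crop origin 249 180
```

View pics/ov_i.png

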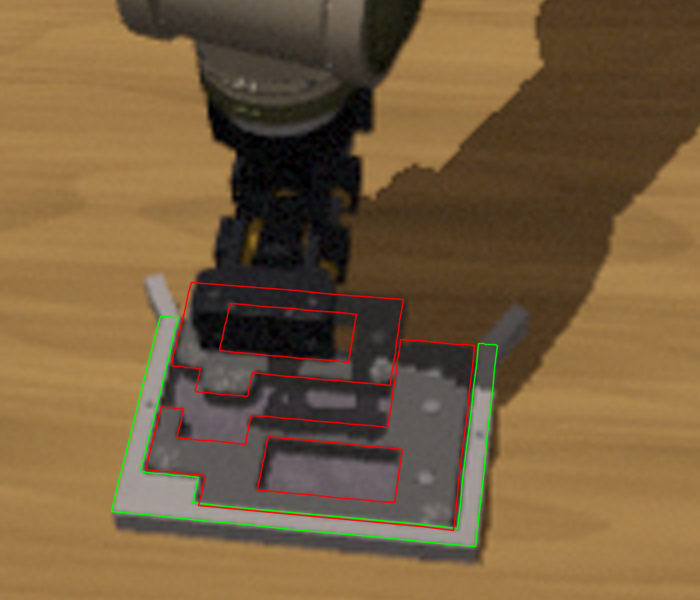

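Request:
{"fn": "arm_command", "kwargs": {"increments": [[0,0.006,0,0],[0,0.006,0,0],[0,0.006,0,0],[0,0.005,0,0],[0,0.003,0,0],[0,0,0,0]]}}

```text
clock: 22.4
ee_pos: [0.5535, -0.0213, 0.0029]
eef_rot: [-3.138, 0.0, 1.535]
wrist_force: [-7.2, -0.8, 10.3]
gripper_width: 0.141
```

Request:
{"fn": "arm_command", "kwargs": {"increments": [[0,0.0015,0,0],[0,0.001,0,0],[0,0.001,0,0],[0,0,0,0]]}}

```text
clock: 22.9
ee_pos: [0.5566, -0.0214, 0.0029]
eef_rot: [-3.137, 0.0, 1.535]
wrist_force: [-8.6, -1.8, 10.8]
gripper_width: 0.148
```

```bash
python3 go.py 6.5 -21 .0025 0
```

```text
t 22.9 pos [ 0.5566 -0.0214  0.0029] rpy [-3.1370e+00  2.0000e-04  1.5349e+00] F [-8.6 -1.8 10.8] g 13.1
tool dx,dy,dz mm [0.4 1.6 0.4] turn deg 0.03
tcp in tray mm [  4.9 -21.4]
```

Request:
{"fn": "arm_command", "kwargs": {"increments": [[0,0.001,0,0],[0,0.001,0,0],[0,0,0,0]]}}

```text
clock: 23.28
ee_pos: [0.5578, -0.0214, 0.0029]
eef_rot: [-3.135, 0.0, 1.535]
wrist_force: [-13.2, -1.2, 15.2]
gripper_width: 0.147
```

Request:
{"fn": "arm_command", "kwargs": {"increments": [[0,0.001,0,0],[0,0.001,0,0],[0,0,0,0]]}}

```text
clock: 23.65
ee_pos: [0.5579, -0.0214, 0.0028]
eef_rot: [-3.129, -0.0, 1.535]
wrist_force: [-24.6, -2.6, 24.5]
gripper_width: 0.141
```

```bash
python3 go.py 6.5 -21 .0025 0
```

```text
t 23.65 pos [ 0.5579 -0.0214  0.0028] rpy [-3.1295e+00 -3.0000e-04  1.5354e+00] F [-24.6  -2.6  24.5] g 12.4
tool dx,dy,dz mm [0.2 0.3 0.3] turn deg 0.06
tcp in tray mm [  6.2 -21.2]
```

Both are hard against their stops: the TCP halted at 6.2 mm, where I expected 6.5. Next I ease the load, open the jaws and leave.

Request:
{"fn": "arm_command", "kwargs": {"increments": [[0,-0.001,0,0],[0,-0.0005,0,0],[0,0,0,0]]}}

```text
clock: 24.02
ee_pos: [0.5579, -0.0214, 0.0028]
eef_rot: [-3.134, -0.0, 1.535]
wrist_force: [-15.3, -1.7, 16.3]
gripper_width: 0.142
```

Request:
{"fn": "arm_command", "kwargs": {"increments": [[0,0,0,0],[0,0,0,0],[0,0,0,0]], "jaw": 0.03}}

```text
clock: 24.4
ee_pos: [0.5612, -0.0206, 0.0025]
eef_rot: [-3.141, -0.0, 1.535]
wrist_force: [0.4, 0.4, -0.1]
gripper_width: 0.34
```

Request:
{"fn": "arm_command", "kwargs": {"increments": [[0,0,-0.005,0],[0,0,-0.015,0],[0,0,-0.03,0],[0,0,-0.03,0],[0,-0.01,-0.03,0],[0.01,-0.03,-0.02,0],[0.03,-0.03,-0.02,0],[0.05,-0.03,0,0],[0.05,-0.02,0,0],[0.05,0,0,0]]}}

```text
clock: 25.65
ee_pos: [0.4474, 0.1755, 0.1542]
eef_rot: [3.14, -0.0, 1.535]
wrist_force: [1.3, -0.6, -0.2]
gripper_width: 0.338
```

Request:
{"fn": "arm_command", "kwargs": {"increments": [[0.05,0,0,0],[0.05,0,0,0],[0.03,0,0,0],[0.01,0,0,0],[0,0,0,0],[0,0,0,0]]}}

```text
clock: 26.4
ee_pos: [0.4535, 0.3128, 0.153]
eef_rot: [3.142, 0.0, 1.534]
wrist_force: [0.4, -1.1, 0.4]
gripper_width: 0.341
```

```bash
python3 look.py j .6 0 75; python3 ov.py j 90 14 0 30 -21 0; python3 - <<'E'
from h import *; from plant import arm
print(arm.sense()["ee_pos"],arm.sense()["wrist_force"],arm.sense()["clock"])
TR=np.array([.5525,.0001,-.0365])
R=np.array([[np.cos(TR[2]),-np.sin(TR[2])],[np.sin(TR[2]),np.cos(TR[2])]])
for n in("top","scene"):
    c=dict(np.load(n+"_j.npz"))
    for nm,P,t in(("elb",ELB,(.09,.014)),("tab",TAB,(.03,-.021))):
        p,s=fit(c,P,(*tf(np.array(t),TR),TR[2]),.014,"lum",dil=2,n=2)
        print(n,nm,((p[:2]-TR[:2])@R*1e3).round(1),np.degrees(p[2]-TR[2]).round(2),round(s,2))
    # plate height from z_map
    for nm,t in(("elbleg",(.04,.06)),("elbbar",(.09,-.04)),("tabL",(.03,.026)),("tabR",(.03,-.068)),("wood",(-.05,0)),("mat",(.09,.014))):
        X=np.array([*tf(np.array(t),TR),.014]); u,v=np.round(proj(c,X)).astype(int)
        z=np.median(c["z_map"][v-2:v+3,u-2:u+3]); f,cx,cy,k=K(c)
        d=np.array([(u-cx)/f,(v-cy)/f,1])*z; print(nm,(((d-c["t"])@c["R"])[2]*1e3).round(1),end=" ")
    print()
E
```

```text
top crop origin 245 128
scene crop origin 229 200
[0.45356109 0.31295608 0.15291157] [ 0.34756688  0.38989337 -0.16495229] 26.5
top elb [84.2 14.2] -0.68 0.46
top tab [ 26.8 -21.6] -3.46 0.3
elbleg 14.0 elbbar 15.4 tabL 15.3 tabR 14.7 wood -0.2 mat 0.8 
scene elb [85.7 15.6] -0.75 0.41
scene tab [44.4  1.9] -7.96 0.34
elbleg 13.3 elbbar 12.6 tabL 13.0 tabR 12.6 wood -1.2 mat -0.5
```

View pics/ov_j.png

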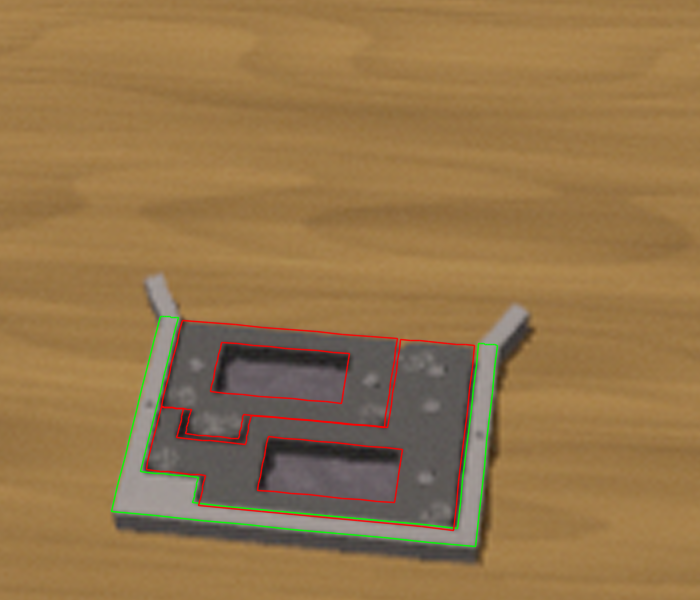

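View pics/l_j.png

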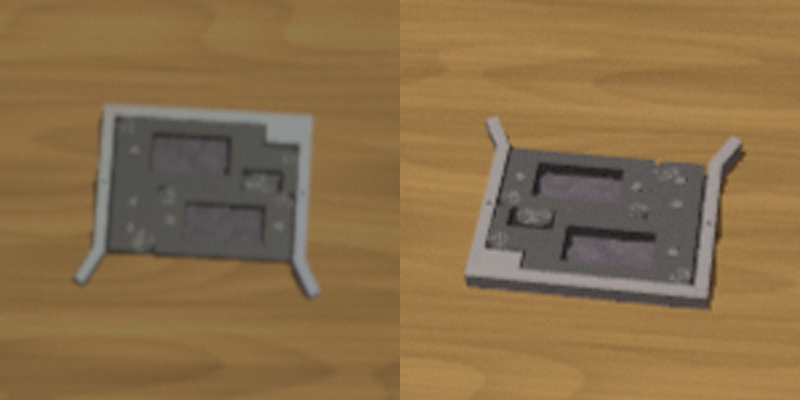

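```bash
python3 - <<'E'
import numpy as np
from plant import arm
a=np.load("scene0.npz")["image"].astype(int);b=np.load("scene_j.npz")["image"].astype(int)
print("white cone diff",np.abs(a-b)[250:305,130:175].mean(),"blue cone diff",np.abs(a-b)[265:310,450:490].mean())
print(arm.close_job())
E
```

```text
white cone diff 4.497643097643097 blue cone diff 7.590185185185185
the job is handed in; nothing more can be done
None
```

Both holders are in the tray and the job is handed in, at about 26.5 s of the 72 s allowed. I gripped each one by the near bar of its window, slid it along the table into line with the mouth, and pushed it home. The elbow went in first, then the small holder.

**Stops:** each push ended in a firm stop. The force rose to about 20 N and 25 N, and the gripper halted 0.3 mm short of where I had calculated. That puts the elbow's window at x ≈ 89.7 mm (goal 90) and the small holder's at about 29.7 mm (goal 30). Sideways, the gripper ended within about 0.5 mm of the line I aimed for.

**Final pictures:** the stowed outlines I calculated sit on both holders, with the tab in the notch and both ends level with the mouth. Depth readings put the holder tops at 12.6–15.4 mm (14 mm if flat). The arm was clear, with its fingertips about 0.15 m up.

**Checks that failed or were weak:**
- **Automatic fits:** fitting each holder separately in the final pictures did not work. Match scores were only 0.3–0.46, and results were up to about 23 mm off because the grey parts touch. I did not use them.
- **Thread cones:** I compared before and after pictures only roughly and did not measure the cones' positions. The differences were small (4.5 and 7.6 out of 255), and I saw no sign of contact.

**My slip:** I gave one early move in millimetres instead of metres. The limit on each move cut it to 62.5 mm in free air, and nothing was touched.

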